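# Take a pile of sample gear apart and put each piece in its place

### The job

Take the pile apart from the top down, one piece at a time, setting each piece down in its own place before lifting the next: the brass weight upright in the small red cup, the steel ring flat on the green base over its steel stub, the sample jar upright in the blue round stand, and last the wooden block flat in the black tray. Do not tip the jar over or let it drop, and let go of everything at the end.

Things in the scene. Friction and masses are not known exactly. Their poses are not given: they have to be found in the camera images.
- weight_center (a point): Centre, half-way up (19 mm above its underside), of the brass calibration weight, loose, 160 to 260 g: upright cylinder 29 mm in diameter and 28 mm high with a knob 17 mm in diameter from 28 to 38 mm above the underside. At the start it tops the pile, standing inside the steel ring on the jar's lid, so only its part more than 20 mm up stands clear of the ring. z up.
- ring_center (a point): Centre, half-way up (10 mm above its underside), of the steel cutting ring, loose, 60 to 98 g: outer diameter 50 mm, open bore 42 mm, 20 mm high, axis z. At the start it lies flat on the jar's flat lid, round the weight.
- jar_center (a point): Centre, half-way up (39 mm above its underside), of the closed sample jar, loose, 59 to 97 g: clear body with soil inside and a fixed pale ribbed lid, 62 mm in diameter, 78 mm high, straight-sided, axis z up. At the start it stands across the middle of the wooden block.
- block_center (a point): Centre, half-way up (12 mm above its underside), of the beech block, loose, 80 to 130 g: 48 mm (its x) by 105 mm (its y) by 24 mm high (its z). At the start it lies on the worktop as the foot of the pile; its two ends show from above.
- weight_seat_floor (a point): Place of the brass weight: small fixed red round cup, outer diameter 62 mm, rim 16 mm above the worktop, open recess 48 mm in diameter and 10 mm deep with a grey floor. The point is the centre of the floor, 6 mm above the worktop; z up.
- ring_post_base (a point): Place of the steel ring: fixed green disc, 80 mm in diameter and 8 mm thick, with an upright steel stub in its middle, 22 mm in diameter with a tapered tip, standing 38 mm above the disc (tip 46 mm above the worktop). The point is at the stub's axis at the height of the disc's top, 8 mm above the worktop; z up.
- jar_stand_floor (a point): Place of the jar: fixed blue round stand, outer diameter 92 mm, rim 14 mm above the worktop, open recess 80 mm in diameter and 9 mm deep with a dark floor. The point is the centre of the floor, 5 mm above the worktop; z up.
- block_tray_floor (a point): Place of the wooden block: fixed black rectangular tray, outer 76 mm (its x) by 134 mm (its y), rim 12 mm above the worktop, inner 68 by 126 mm and 8 mm deep. The point is the centre of the floor, 4 mm above the worktop; the block's long side must lie along the tray's y, either way round.
- tape_measure: Yellow and black pocket tape measure standing upright among the places, fixed to the worktop, only an obstacle: 32 mm (its x) by 72 mm (its y), 66 mm high; the origin is the centre of its underside.
There are look-alikes about, which are no part of the job. Leave any purple or turquoise look-alike of the part that bears weight_center alone.

How it is judged:
By the outcome, as a careful person would: the job done as asked, in the order asked, and still so for the second after the job is handed in, with the robot touching nothing.
It also fails if it takes over 104 s, if anything falls off the work surface, if the arm or the gripper's body presses on something with over 40 N, if the wrist force passes 120 N, or if a joint passes its speed limit or range.

### The arm

A 6-joint arm with a two-finger parallel gripper is mounted at the origin on a cart in front of the work surface, level with it; the furniture and walls round the work are solid. World frame = base frame: x ahead of the robot, y to its left, z up, the work surface at z = 0. Lengths are in m, angles in rad, forces in N, time in s.
With the tool pointing down it reaches from about 0.275 to 0.775 m from the base axis. Payload 14.6 kg.
Tool frame: the origin (TCP) lies on the centre line of the jaws, within the pads' length; the fingertips stand 22 mm ahead of it and the grasp point (between the pads) lies 3 mm ahead of it; z points along the fingers, x is the direction in which the jaws open and shut, and the axes are right-handed (so a half turn about z gives the same grasp; the last joint's range is limited). The gripper opens to 85 mm and grips with 20 to 120 N. Pads are 22 mm wide; open, the fingers measure 114 mm over their backs; the gripper's body (76 mm by 85 mm) begins 54 mm behind the grasp point. The pads swing forward as they close: fully open they stand 13 mm farther back than shut.
Start: joints at [-1.358, 0.263, -0.048, 1.259, 0, 1.415], TCP at [0.189, -0.49, 0.253] pointing down, gripper open.
Joint ranges: [-2.65, 2.65], [-0.89, 1.7], [-1.18, 1.37], [-2.13, 2.11], [-1.35, 1.29], [-3.14, 3.14]. Speed limits (rad/s): [1.89, 1.89, 2.57, 2.79, 3.14, 3.14].

### API

Orientations are given as a 3x3 rotation matrix whose columns are the frame's x, y, z axes.
In Python, from workcell import observe, cams, ctrl gives the robot as it stands. The module is installed in compiled form; this text tells all that it offers.
- The arm moves only by the tool move_arm, never from a script. Its argument "plan" is a list of rows, each a list of 7 numbers: the shift along the tool's x, y, z in units of 25 mm (1.0 is 25 mm), then the turn, a rotation vector about the tool's x, y, z in units of 6 degrees (1.0 is 6 degrees), then the closure, from 0 (fully open) to 1 (shut). A call has 1 to 8 rows; each row shifts and turns the pose as measured when the row begins, along the tool's axes as they then stand; what a row does not reach is not made up. A row lasts 1/8 s, in which the tool goes at most 62.5 mm and 10.7 degrees, less where a joint would pass 70% of its speed; a pose out of reach is approached as far as the arm can. A call is refused whole if a number of a shift passes 1 or a number of a turn 1, either way. A call with a gripper value outside its range is refused whole. The fingers move at their own pace and stop on an object; the grip force is fixed at half the most. Time passes only in rows, so rows that do not move let the fingers close. It gives the time, the measured TCP pose, the force and the opening at its end, in the units of the state.
- observe(): the state, without advancing time (a new reading comes with each control period).
- cams.read_camera(name): name is "scene" or "top" or "wrist"; returns the picture (480x640x3 uint8, blue, green, red); there is no depth.
- cams.camera_params(name): a dict with "fx", "fy", "cx", "cy" (pixels), "R" (3x3) and "t" (3): a world point X has camera coordinates R X + t; the wrist camera has in their place "T_tool_cam" (4x4, takes a point from camera to tool coordinates, whose origin is the TCP and whose axes are the tool frame's). Camera axes: x right, y down, z forward; pixel columns grow to the right and rows downward; lengths in m; the calibration is good to about 2 mm. A picture is of the moment at which its call begins: read the wrist's pose just before it. camera_params takes no time and is no camera call.
- ctrl.close_job(): hands the job in, once; it reports no verdict.
The state is a dict: "clock": time; "joint_pos": joint angles; "qvel": joint speeds; "effort": joint torques, N m; "ee_pos": TCP position; "orientation": TCP orientation; "contact_force": force on the tool from outside, world axes, zero at the start; "torque": the same for the moment, N m; "gripper_width": opening from 0.0 (shut) to 1.0 (fully open).
Only numpy, scipy, OpenCV 4.12 (cv2) and the standard library are available. Lean on these libraries where they do the work, as an engineer would, in place of code of your own. Each camera call takes 0.05 s, during which the arm holds its last target. There are 200 camera calls.

## Working session

There is one attempt and no reset: what is moved stays moved. The work goes in short steps, Python scripts to look and compute and a tool call to move; the robot and the scene stay as the last step left them, time stands still between calls to the robot, and variables do not carry over. Pictures are saved under pics/ and viewed, about 12 in all and at most 16, crops included, and the job is handed in when it is done.

Besides the shell and the picture viewer there is one more tool, called after "Emit:" by a JSON object that holds its "api" and its "payload". move_arm: Moves the arm, as the interface text tells. Its arguments: {"type":"object","properties":{"plan":{"type":"array","items":{"type":"array","items":{"type":"number"}}}},"required":["plan"]}

```bash
mkdir -p pics
cat > h.py <<'E'
import numpy as np, cv2
from workcell import observe, cams, ctrl
def shot(n,f=None):
    s=observe(); im=cams.read_camera(n).copy()
    if f: cv2.imwrite('pics/'+f,im)
    return s,im
def ray(n,uv,s=None):
    p=cams.camera_params(n); d=np.array([(uv[0]-p['cx'])/p['fx'],(uv[1]-p['cy'])/p['fy'],1.])
    if n=='wrist':
        T=np.array(p['T_tool_cam']); R=np.array(s['orientation']); 
        return np.array(s['ee_pos'])+R@T[:3,3], R@T[:3,:3]@d
    R=np.array(p['R']); return -R.T@np.array(p['t']), R.T@d
def onz(n,uv,z,s=None):
    o,d=ray(n,uv,s); return o+d*(z-o[2])/d[2]
E
python3 - <<'E'
from h import *
for n in('scene','top','wrist'):
    s,_=shot(n,n+'0.png'); p=cams.camera_params(n)
    print(n,p['fx'],p['cx'],p['cy'])
    if n=='wrist': print(np.round(p['T_tool_cam'],3))
    else: print('pos',ray(n,(0,0))[0], np.round(p['R'],3).tolist())
print({k:np.round(v,3).tolist() for k,v in s.items()})
E
```

```text
scene 519.9170918518573 319.32635850004175 229.21052220852206
pos [0.03202824 0.36392649 0.79502737] [[-0.62, -0.785, -0.016], [-0.58, 0.472, -0.664], [0.529, -0.402, -0.748]]
top 470.29158409636847 325.0133209914278 238.6263494772213
pos [0.44925354 0.00448192 1.01500521] [[-0.017, -1.0, -0.004], [-0.996, 0.018, -0.083], [0.083, 0.003, -0.997]]
wrist 333.84693326997524 321.05086647862225 241.55343857701416
[[ 1.    -0.001 -0.001  0.   ]
 [ 0.001  0.95   0.313 -0.08 ]
 [ 0.    -0.313  0.95  -0.12 ]
 [ 0.     0.     0.     1.   ]]
{'clock': 0.1, 'joint_pos': [-1.358, 0.263, -0.049, 1.259, 0.0, 1.415], 'qvel': [-0.0, -0.0, 0.002, 0.001, 0.0, 0.001], 'effort': [0.005, -63.858, 38.506, 0.01, 0.0, -0.0], 'ee_pos': [0.189, -0.49, 0.253], 'orientation': [[0.36, -0.933, -0.0], [-0.933, -0.36, 0.001], [-0.001, -0.0, -1.0]], 'contact_force': [0.524, -0.04, -0.369], 'torque': [0.026, -0.041, -0.037], 'gripper_width': 1.005}
```

View pics/top0.png

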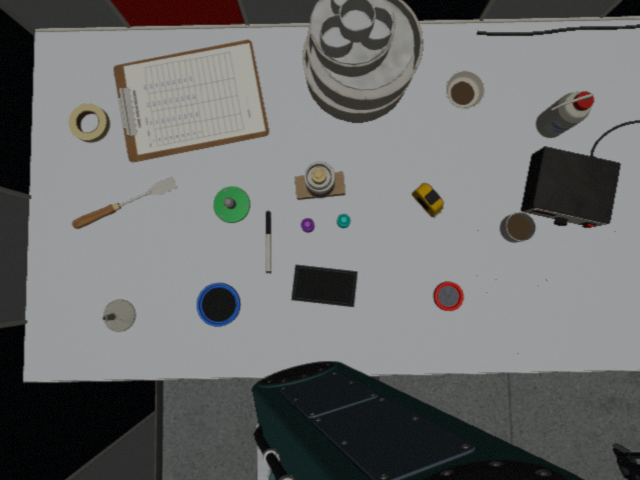

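View pics/scene0.png

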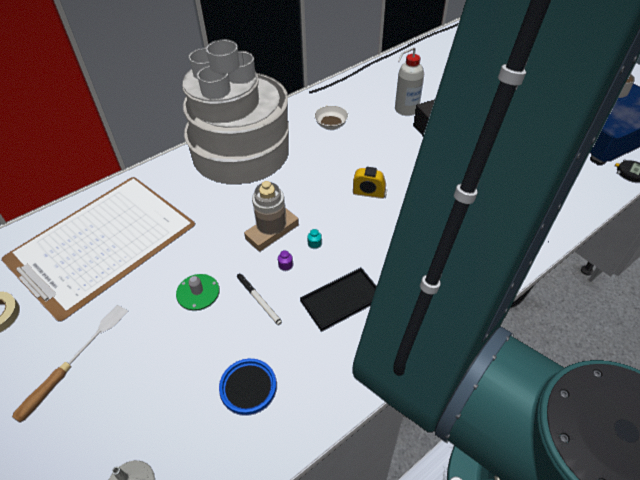

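Top view: the pile is at (320,178) with the brass knob on top, the block ends show at (300,186) and (340,186), the green base is at (231,204), the blue stand at (218,304), the black tray at (324,286), the red cup at (449,296) and the tape at (429,199). Candidates for the weight are brass (320,174), purple (308,225) and turquoise (344,221). By the description it is the brass one on the pile.

```bash
cat > m.py <<'E'
from h import *
im=cv2.imread('pics/top0.png'); hsv=cv2.cvtColor(im,cv2.COLOR_BGR2HSV)
def blob(lo,hi,box,z,name):
    x0,y0,x1,y1=box; m=cv2.inRange(hsv,lo,hi); k=np.zeros_like(m); k[y0:y1,x0:x1]=m[y0:y1,x0:x1]
    c=max(cv2.findContours(k,cv2.RETR_EXTERNAL,cv2.CHAIN_APPROX_NONE)[0],key=cv2.contourArea)
    r=cv2.minAreaRect(c); pts=np.array([onz('top',q,z)[:2] for q in cv2.boxPoints(r)])
    e=pts[1]-pts[0],pts[2]-pts[1]; L=[np.linalg.norm(v) for v in e]; v=e[int(L[1]>L[0])]
    (u,w),rr=cv2.minEnclosingCircle(c)
    print(name,'px',np.round(r[0],1),'xy',pts.mean(0).round(4),'size',np.round(L,4),'longdir',round(np.degrees(np.arctan2(v[1],v[0])),1),'circ',onz('top',(u,w),z)[:2].round(4))
blob((0,120,80),(8,255,255),(420,270,480,330),.016,'cup'); 
blob((50,100,60),(75,255,255),(200,170,260,240),.008,'green')
blob((105,100,60),(125,255,255),(180,270,260,340),.014,'blue')
blob((0,0,0),(180,255,70),(280,255,370,320),.012,'tray')
blob((5,60,60),(20,200,255),(285,165,355,205),.024,'block')
blob((15,120,60),(35,255,255),(400,170,460,230),.066,'tape')
blob((130,80,40),(160,255,255),(290,210,325,240),.02,'purple')
blob((80,80,40),(100,255,255),(325,205,360,240),.02,'turq')
print('knob',onz('top',(319.5,174),.158))
cv2.imwrite('pics/c1.png',cv2.resize(im[150:245,200:460],None,fx=3,fy=3,interpolation=2))
E
python3 m.py
```

```text
cup px [448. 296.] xy [ 0.4069 -0.2498] size [0.0591 0.0586] longdir -91.0 circ [ 0.4065 -0.2502]
green px [231.5 204.5] xy [0.6112 0.2083] size [0.076  0.0765] longdir 179.8 circ [0.6113 0.2089]
blue px [218. 304.] xy [0.3984 0.2358] size [0.0892 0.088 ] longdir -91.0 circ [0.3973 0.2357]
tray px [324.2 285.5] xy [0.4335 0.0108] size [0.0743 0.1321] longdir -97.3 circ [0.4332 0.0109]
block px [303.8 186.7] xy [0.6441 0.0507] size [0.0342 0.0486] longdir -173.8 circ [0.6434 0.0513]
tape px [430.2 197.9] xy [ 0.6082 -0.2085] size [0.0331 0.0651] longdir -145.2 circ [ 0.6058 -0.2061]
purple px [307. 225.] xy [0.5622 0.0451] size [0.0256 0.0257] longdir 179.1 circ [0.5629 0.0443]
turq px [343.  220.5] xy [ 0.5705 -0.0317] size [0.0256 0.0279] longdir 178.8 circ [ 0.5704 -0.0328]
knob [0.64099084 0.01500344 0.158     ]
```

View pics/c1.png

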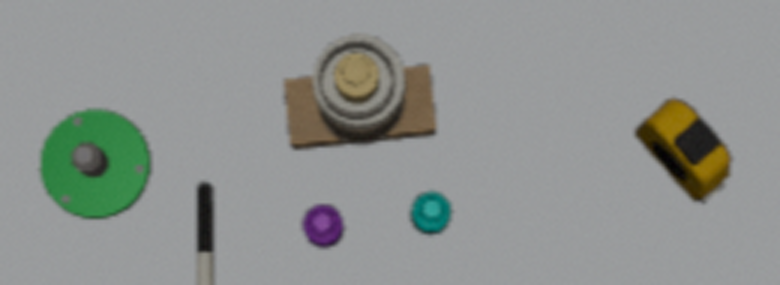

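The crop confirms it: the brass weight with its knob sits on the pile at (355,75), and the purple and turquoise decoys stand on the worktop. I'll set out, turning to yaw 0 so the tool axes line up with the world axes.

Emit:
{"api": "move_arm", "payload": {"plan": [[0.2,-1,0,0,0,-1,0],[0.2,-1,0,0,0,-1,0],[0.2,-1,0,0,0,-1,0],[0.2,-1,0,0,0,-1,0],[0.2,-1,0,0,0,-1,0],[0.2,-1,0,0,0,-1,0],[0.2,-1,0,0,0,-1,0],[0.2,-1,0,0,0,-1,0]]}}

```text
clock: 1.15
ee_pos: [0.3616, -0.3842, 0.251]
orientation: [[0.942, -0.335, -0.002], [-0.335, -0.942, 0.004], [-0.003, -0.003, -1.0]]
contact_force: [-0.1, 0.5, -0.4]
gripper_width: 0.997
```

```bash
cat > go.py <<'E'
from h import *
import sys
from scipy.spatial.transform import Rotation as Ro
def rep(x,y,z,yaw=0):
    s=observe(); R=np.array(s['orientation']); c,q=np.cos(np.radians(yaw)),np.sin(np.radians(yaw))
    Rt=np.array([[c,q,0],[q,-c,0],[0,0,-1.]])
    print('clk',round(s['clock'],2),'pos',np.round(s['ee_pos'],4),'w',round(s['gripper_width'],3),'F',np.round(s['contact_force'],1),'q6',round(s['joint_pos'][5],2))
    print('shift(tool,25mm)',np.round(R.T@(np.array([x,y,z])-s['ee_pos'])/.025,2),'turn(6deg)',np.round(np.degrees(Ro.from_matrix(R.T@Rt).as_rotvec())/6,2),
     'shift at target yaw',np.round(Rt.T@(np.array([x,y,z])-s['ee_pos'])/.025,2))
if __name__=='__main__': rep(*map(float,sys.argv[1:]))
E
python3 go.py .642 .012 .25 0; python3 -c "
from h import *
print(onz('top',(318.4,175),.140), onz('top',(319.5,178),.122))"
```

```text
clk 1.15 pos [ 0.3616 -0.3842  0.251 ] w 0.997 F [-0.1  0.5 -0.4] q6 0.94
shift(tool,25mm) [  5.26 -18.69   0.08] turn(6deg) [-0.04  0.03 -3.26] shift at target yaw [ 11.22 -15.85   0.04]
[0.64313893 0.01733271 0.14      ] [0.64122444 0.01557257 0.122     ]
```

Emit:
{"api": "move_arm", "payload": {"plan": [[0.5,-1,0,0,0,-1,0],[0.5,-1,0,0,0,-1,0],[0.6,-1,0,0,0,-1,0],[0.7,-1,0,0,0,-0.3,0],[0.7,-1,0,0,0,0,0],[0.7,-1,0,0,0,0,0],[0.7,-1,0,0,0,0,0],[0.7,-1,0,0,0,0,0]]}}

```text
clock: 2.15
ee_pos: [0.5076, -0.1877, 0.25]
orientation: [[1.0, 0.017, -0.004], [0.017, -1.0, 0.006], [-0.004, -0.006, -1.0]]
contact_force: [0.3, -0.3, 1.0]
gripper_width: 0.996
```

```bash
python3 go.py .642 .016 .25 0
```

```text
clk 2.15 pos [ 0.5076 -0.1877  0.25  ] w 0.996 F [ 0.3 -0.3  1. ] q6 1.05
shift(tool,25mm) [ 5.51 -8.06  0.03] turn(6deg) [-0.06  0.04  0.16] shift at target yaw [ 5.38 -8.15  0.  ]
```

Emit:
{"api": "move_arm", "payload": {"plan": [[0.7,-1,0,0,0,0.2,0.5],[0.7,-1,0,0,0,0,0.5],[0.7,-1,0,0,0,0,0.5],[0.7,-1,0,0,0,0,0.5],[0.7,-1,0,0,0,0,0.5],[0.7,-1,0,0,0,0,0.5],[0.7,-1,0,0,0,0,0.5],[0.6,-1,0,0,0,0,0.5]]}}

```text
clock: 3.15
ee_pos: [0.6489, 0.0196, 0.2486]
orientation: [[1.0, -0.005, -0.008], [-0.004, -1.0, 0.007], [-0.008, -0.007, -1.0]]
contact_force: [-0.4, -0.1, -0.4]
gripper_width: 0.504
```

```bash
python3 go.py .642 .016 .25 0; python3 -c "
from h import *
s,im=shot('wrist','w1.png')"
```

```text
clk 3.15 pos [0.6489 0.0196 0.2486] w 0.504 F [-0.4 -0.1 -0.4] q6 1.48
shift(tool,25mm) [-0.28  0.15 -0.05] turn(6deg) [-0.07  0.08 -0.04] shift at target yaw [-0.28  0.14 -0.06]
```

View pics/w1.png

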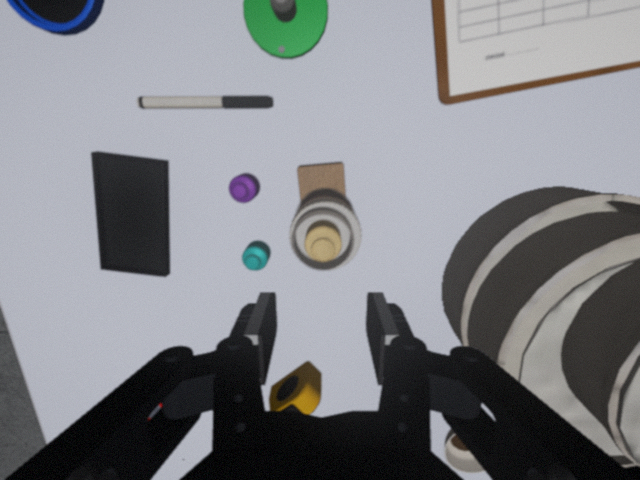

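The wrist view shows the knob at (322,243), the ring around it, the fingertips at (268,293) and (375,293), and the block end above. I'll compute the fingertip depth and the pile's xy position.

Run:
```python
from h import *
s=observe(); p=cams.camera_params('wrist'); T=np.array(p['T_tool_cam'])
for uv in [(268,293),(375,293),(276,293),(367,293)]:
    d=T[:3,:3]@np.array([(uv[0]-p['cx'])/p['fx'],(uv[1]-p['cy'])/p['fy'],1])
    for y in(-.011,0): k=(y-T[1,3])/d[1]; print(uv,y,(T[:3,3]+k*d).round(4))
im=cv2.imread('pics/w1.png'); hsv=cv2.cvtColor(im,cv2.COLOR_BGR2HSV)
m=cv2.inRange(hsv,(15,60,150),(30,255,255)); m[:215]=0;m[275:]=0;m[:,:290]=0;m[:,360:]=0
c=max(cv2.findContours(m,0,1)[0],key=cv2.contourArea); print(cv2.boundingRect(c))
for uv,z in [((323,243),.14),((322,234),.13)]: print(uv,onz('wrist',uv,z,s))
g=cv2.cvtColor(im,6); 
m=((g[180:280,280:370]>60)).astype('uint8')
cv2.imwrite('pics/w1c.png',cv2.resize(im[150:310,240:400],None,fx=4,fy=4,interpolation=2))
```

```text
(268, 293) -0.011 [-0.0236 -0.011   0.0157]
(268, 293) 0 [-0.0275  0.      0.0373]
(375, 293) -0.011 [ 0.0245 -0.011   0.0156]
(375, 293) 0 [0.0283 0.     0.0373]
(276, 293) -0.011 [-0.02   -0.011   0.0157]
(276, 293) 0 [-0.0233  0.      0.0373]
(367, 293) -0.011 [ 0.0209 -0.011   0.0156]
(367, 293) 0 [0.0242 0.     0.0373]
(305, 227, 36, 34)
(323, 243) [0.65070717 0.02704788 0.14      ]
(322, 234) [0.64993496 0.03085995 0.13      ]
```

View pics/w1c.png

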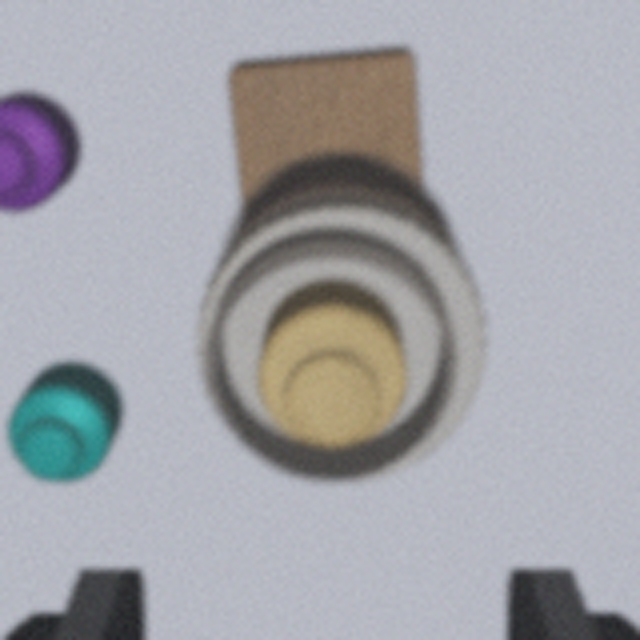

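```bash
python3 - <<'E'
from h import *
s=observe()
for n,uv,z in [('knob',(323,249),.14),('cyl',(323.3,242.5),.13),('ring',(322,235.3),.122)]: print(n,onz('wrist',uv,z,s))
# block end corners, crop px
for c in [(233,66),(411,48)]: print('blk',onz('wrist',(240+c[0]/4,150+c[1]/4),.024,s))
im=cv2.imread('pics/top0.png')
cv2.imwrite('pics/t1c.png',cv2.resize(im[155:205,285:355],None,fx=9,fy=9,interpolation=2))
E
python3 go.py .65 .022 .15 0
```

```text
knob [0.65069706 0.02248052 0.14      ]
cyl [0.65089073 0.02420469 0.13      ]
ring [0.64987312 0.0274614  0.122     ]
blk [0.62534741 0.070884   0.024     ]
blk [0.67028376 0.07517768 0.024     ]
clk 3.2 pos [0.65   0.0223 0.2482] w 0.499 F [-1.7  3.5 -1.4] q6 1.48
shift(tool,25mm) [0.03 0.04 3.93] turn(6deg) [-0.08  0.08 -0.03] shift at target yaw [-0.    0.01  3.93]
```

View pics/t1c.png

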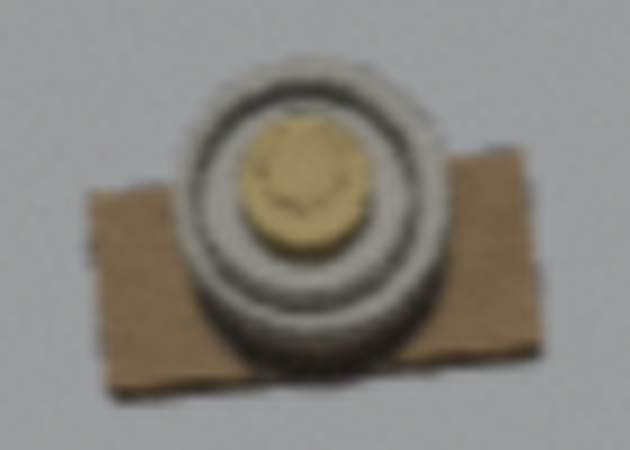

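Emit:
{"api": "move_arm", "payload": {"plan": [[-0.1,0.1,0.8,-0.08,0.08,0,0.5],[0,0,0.8,0,0,0,0.5],[0,0,0.8,0,0,0,0.5],[0,0,0.8,0,0,0,0.5],[0,0,0.6,0,0,0,0.5],[0,0,0.2,0,0,0,0.5]]}}

```text
clock: 3.95
ee_pos: [0.647, 0.0208, 0.1436]
orientation: [[1.0, -0.001, -0.002], [-0.001, -1.0, -0.0], [-0.002, 0.0, -1.0]]
contact_force: [-0.2, 0.2, -0.7]
gripper_width: 0.497
```

```bash
python3 go.py .648 .019 .143 0;  python3 -c "
from h import *
s,im=shot('wrist','w2.png')"
```

```text
clk 3.95 pos [0.647  0.0208 0.1436] w 0.497 F [-0.2  0.2 -0.7] q6 1.48
shift(tool,25mm) [0.04 0.07 0.02] turn(6deg) [ 0.    0.02 -0.01] shift at target yaw [0.04 0.07 0.02]
```

View pics/w2.png

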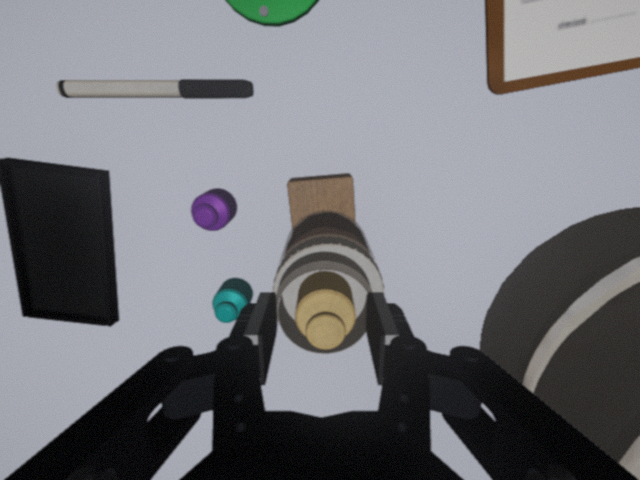

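The knob is centred between the pads at (325,330), and the tips are just above the ring's rim. I'll close and lift.

Emit:
{"api": "move_arm", "payload": {"plan": [[0,0,0,0,0,0,1],[0,0,0,0,0,0,1],[0,0,0,0,0,0,1],[0,0,0,0,0,0,1]]}}

```text
clock: 4.5
ee_pos: [0.6476, 0.0206, 0.1449]
orientation: [[1.0, -0.001, 0.0], [-0.001, -1.0, -0.001], [0.0, 0.001, -1.0]]
contact_force: [0.2, -0.1, -2.9]
gripper_width: 0.268
```

Emit:
{"api": "move_arm", "payload": {"plan": [[0,0,-0.3,0,0,0,1],[0,0,-0.6,0,0,0,1],[0,0,-1,0,0,0,1],[0,0,-1,0,0,0,1]]}}

```text
clock: 5.0
ee_pos: [0.6468, 0.0208, 0.2206]
orientation: [[1.0, -0.001, -0.002], [-0.001, -1.0, -0.0], [-0.002, 0.0, -1.0]]
contact_force: [-0.4, 0.1, -1.6]
gripper_width: 0.269
```

```bash
python3 go.py .407 -.25 .16 0;  python3 -c "
from h import *
s,im=shot('wrist','w3.png')"
```

```text
clk 5.0 pos [0.6468 0.0208 0.2206] w 0.269 F [-0.4  0.1 -1.6] q6 1.48
shift(tool,25mm) [-9.58 10.84  2.45] turn(6deg) [ 0.    0.02 -0.01] shift at target yaw [-9.59 10.83  2.43]
```

View pics/w3.png

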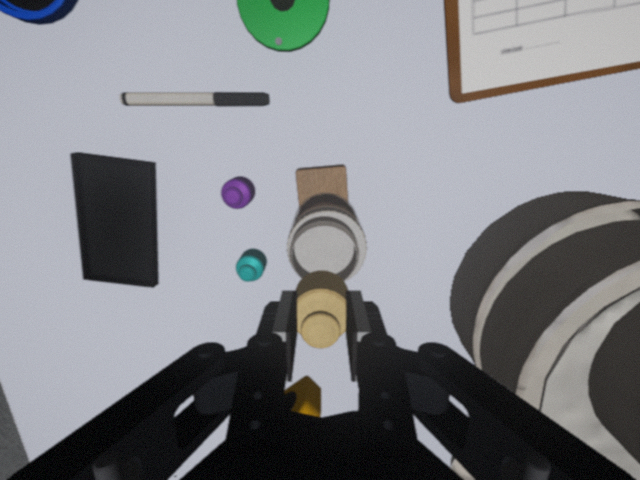

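The weight is lifted (knob at (321,327), gripped centrally) and the ring stayed on the lid. Next is the red cup.

Emit:
{"api": "move_arm", "payload": {"plan": [[-0.9,1,0,0,0,0,1],[-0.9,1,0,0,0,0,1],[-0.9,1,0,0,0,0,1],[-0.9,1,0,0,0,0,1],[-0.9,1,0,0,0,0,1],[-0.9,1,0.2,0,0,0,1],[-0.9,1,0.4,0,0,0,1],[-0.9,1,0.4,0,0,0,1]]}}

```text
clock: 6.05
ee_pos: [0.465, -0.1841, 0.2033]
orientation: [[1.0, 0.003, 0.011], [0.003, -1.0, -0.004], [0.011, 0.004, -1.0]]
contact_force: [0.3, -0.6, -2.5]
gripper_width: 0.269
```

Emit:
{"api": "move_arm", "payload": {"plan": [[-0.9,1,0.4,0,0,0,1],[-0.9,1,0.4,0,0,0,1],[-0.5,0.7,0.4,0,0,0,1],[0,0,0,0,0,0,1]]}}

```text
clock: 6.55
ee_pos: [0.4051, -0.2553, 0.1739]
orientation: [[1.0, 0.0, 0.013], [0.0, -1.0, -0.006], [0.013, 0.006, -1.0]]
contact_force: [0.3, 0.0, -2.1]
gripper_width: 0.268
```

```bash
python3 go.py .407 -.25 .051 0;  python3 - <<'E'
from h import *
s,im=shot('wrist','w4.png'); hsv=cv2.cvtColor(im,40)
m=cv2.inRange(hsv,(0,120,60),(8,255,255))|cv2.inRange(hsv,(172,120,60),(180,255,255))
c=max(cv2.findContours(m,0,1)[0],key=cv2.contourArea); print(cv2.boundingRect(c)); x,y,w,h=cv2.boundingRect(c)
for z in(.016,):
  print([onz('wrist',q,z,s).round(4) for q in((x,y+h/2),(x+w,y+h/2),(x+w/2,y),(x+w/2,y+h))])
E
```

```text
clk 6.55 pos [ 0.4051 -0.2553  0.1739] w 0.268 F [ 0.3  0.  -2.1] q6 0.84
shift(tool,25mm) [ 0.01 -0.24  4.91] turn(6deg) [ 0.06 -0.13  0.  ] shift at target yaw [ 0.07 -0.21  4.91]
(287, 188, 70, 68)
[array([ 0.3781, -0.2497,  0.016 ]), array([ 0.4382, -0.2499,  0.016 ]), array([ 0.4081, -0.2206,  0.016 ]), array([ 0.4081, -0.281 ,  0.016 ])]
```

View pics/w4.png

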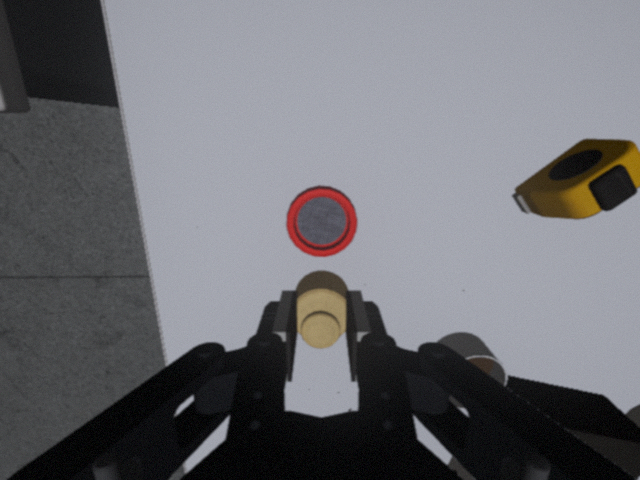

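The cup is centred at (.408,-.250) in both views, and the weight is held at (321,325). Lowering.

Emit:
{"api": "move_arm", "payload": {"plan": [[0.05,-0.15,0.7,0.06,-0.13,0,1],[0.05,-0.05,0.9,0,0,0,1],[0,0,0.9,0,0,0,1],[0,0,0.9,0,0,0,1],[0,0,0.8,0,0,0,1],[0,0,0.5,0,0,0,1]]}}

```text
clock: 7.35
ee_pos: [0.4122, -0.245, 0.0511]
orientation: [[1.0, 0.007, -0.001], [0.007, -1.0, 0.001], [-0.001, -0.001, -1.0]]
contact_force: [0.8, -0.6, -2.3]
gripper_width: 0.269
```

```bash
python3 go.py .408 -.25 .049 0
```

```text
clk 7.35 pos [ 0.4122 -0.245   0.0511] w 0.269 F [ 0.8 -0.6 -2.3] q6 0.86
shift(tool,25mm) [-0.17  0.2   0.08] turn(6deg) [-0.01  0.01  0.07] shift at target yaw [-0.17  0.2   0.08]
```

Emit:
{"api": "move_arm", "payload": {"plan": [[-0.15,0.2,0.06,0,0,0,1],[0,0,0.03,0,0,0,1],[0,0,0,0,0,0,1],[0,0,0,0,0,0,0.5],[0,0,0,0,0,0,0.4],[0,0,-0.4,0,0,0,0.4],[0,0,-1,0,0,0,0.4],[0,0,-1,0,0,0,0.4]]}}

```text
clock: 8.35
ee_pos: [0.4088, -0.2498, 0.1116]
orientation: [[1.0, 0.008, -0.001], [0.008, -1.0, 0.001], [-0.001, -0.001, -1.0]]
contact_force: [0.1, -0.3, 0.1]
gripper_width: 0.601
```

Emit:
{"api": "move_arm", "payload": {"plan": [[0.4,-0.4,-1,0,0,0,0.3],[0.9,-1,-1,0,0,0,0.3],[0.9,-1,-1,0,0,0,0.3],[0.9,-1,-0.5,0,0,0,0.3]]}}

```text
clock: 8.85
ee_pos: [0.4871, -0.1634, 0.2066]
orientation: [[1.0, 0.004, 0.003], [0.004, -1.0, -0.001], [0.003, 0.001, -1.0]]
contact_force: [1.0, -0.7, -0.3]
gripper_width: 0.701
```

```bash
python3 go.py .648 .025 .2 0;  python3 - <<'E'
from h import *
a=shot('top','t2.png')[1][240:330,400:500]; b=shot('wrist','w5.png')[1]
cv2.imwrite('pics/c2.png',np.hstack([cv2.resize(a,(400,360)),cv2.resize(b,(400,360))]))
E
```

```text
clk 8.85 pos [ 0.4871 -0.1634  0.2066] w 0.701 F [ 1.  -0.7 -0.3] q6 1.08
shift(tool,25mm) [ 6.47 -7.51  0.27] turn(6deg) [ 0.01 -0.03  0.04] shift at target yaw [ 6.44 -7.54  0.26]
```

View pics/c2.png

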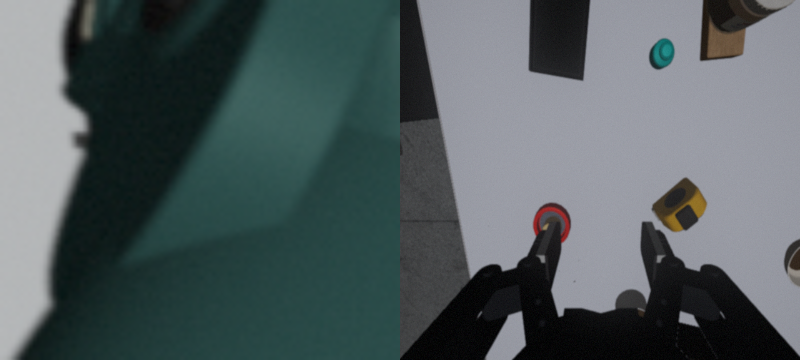

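The arm hides the cup in the top view. The wrist view shows brass in the cup behind the finger at (548,225), and I'll recheck it later. Back to the pile for the ring.

Emit:
{"api": "move_arm", "payload": {"plan": [[0.9,-1,0,0,0,0,0.3],[0.9,-1,0,0,0,0,0.3],[0.9,-1,0,0,0,0,0.3],[0.9,-1,0,0,0,0,0.3],[0.9,-1,0,0,0,0,0.3],[0.9,-1,0,0,0,0,0.3],[0.7,-1,0,0,0,0,0.3],[0,0,0,0,0,0,0.3]]}}

```text
clock: 9.95
ee_pos: [0.6413, 0.0159, 0.2092]
orientation: [[1.0, 0.005, 0.003], [0.005, -1.0, -0.003], [0.003, 0.003, -1.0]]
contact_force: [0.4, -0.2, -0.5]
gripper_width: 0.701
```

```bash
python3 go.py .648 .022 .2 0;  python3 - <<'E'
from h import *
s,b=shot('wrist','w6.png'); print(s['ee_pos'])
cv2.imwrite('pics/w6c.png',cv2.resize(b[160:340,220:440],None,fx=3,fy=3,interpolation=2))
E
```

```text
clk 9.95 pos [0.6413 0.0159 0.2092] w 0.701 F [ 0.4 -0.2 -0.5] q6 1.46
shift(tool,25mm) [ 0.27 -0.25  0.37] turn(6deg) [ 0.03 -0.03  0.05] shift at target yaw [ 0.27 -0.25  0.37]
[0.6412726  0.01585357 0.20915506]
```

View pics/w6c.png

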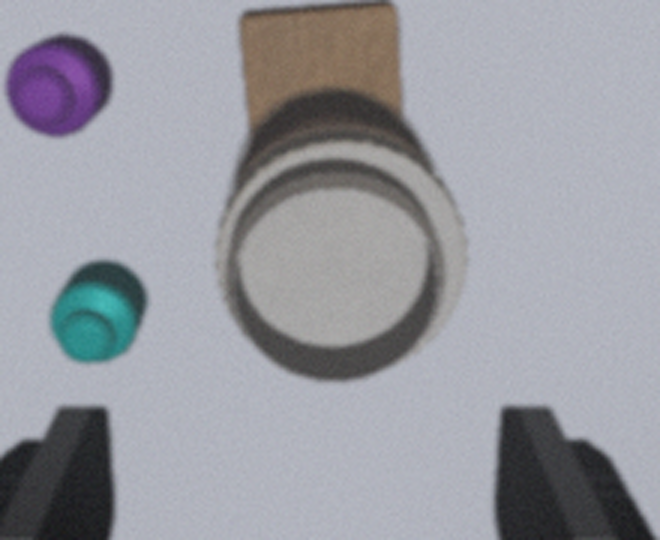

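The crop shows that the dark band is the steel ring (left 228, right 440, bottom 380) on the wider pale lid.

Run:
```python
from h import *
s=observe()
f=lambda c,z: onz('wrist',(220+c[0]/3,160+c[1]/3),z,s).round(4)
print('bottom',f((334,380),.122),'L',f((226,262),.122),'R',f((442,262),.122))
print('floor ellipse L/R/bot', f((238,262),.102),f((430,262),.102),f((334,347),.102))
print('lid L,R',f((217,245),.1),f((466,255),.1))
print('blk',f((242,14),.024),f((392,4),.024))
g=lambda c,z: onz('top',(284.5+c[0]/9,154.5+c[1]/9),z).round(4)
print('topview block',[g(c,.024) for c in((90,190),(523,150),(540,352),(112,393))])
print('top lid',g((311,192),.102))
```

```text
bottom [ 0.6483 -0.0058  0.122 ] L [0.6243 0.0226 0.122 ] R [0.6716 0.0227 0.122 ]
floor ellipse L/R/bot [0.6256 0.0156 0.102 ] [0.6717 0.0157 0.102 ] [ 0.6489 -0.0066  0.102 ]
lid L,R [0.6205 0.0192 0.1   ] [0.6806 0.0168 0.1   ]
blk [0.623  0.0666 0.024 ] [0.6676 0.0696 0.024 ]
topview block [array([0.6684, 0.0702, 0.024 ]), array([ 0.6762, -0.0329,  0.024 ]), array([ 0.6276, -0.0359,  0.024 ]), array([0.6196, 0.0655, 0.024 ])]
top lid [0.6499 0.0166 0.102 ]
```

Emit:
{"api": "move_arm", "payload": {"plan": [[0.25,-0.12,0.5,0.03,-0.03,0.05,0.2],[0,0,0.8,0,0,0,0.2],[0,0,0.8,0,0,0,0.2],[0,0,0.8,0,0,0,0.2],[0,0,0.3,0,0,0,0.2],[0,0,0.1,0,0,0,0.2]]}}

```text
clock: 10.75
ee_pos: [0.6455, 0.0136, 0.1224]
orientation: [[1.0, -0.007, -0.002], [-0.007, -1.0, 0.001], [-0.002, -0.001, -1.0]]
contact_force: [-0.1, 0.7, -0.4]
gripper_width: 0.798
```

```bash
python3 go.py .648 .019 .121 0
```

```text
clk 10.75 pos [0.6455 0.0136 0.1224] w 0.798 F [-0.1  0.7 -0.4] q6 1.47
shift(tool,25mm) [ 0.1  -0.22  0.06] turn(6deg) [-0.01  0.02 -0.07] shift at target yaw [ 0.1  -0.22  0.06]
```

Emit:
{"api": "move_arm", "payload": {"plan": [[0.1,-0.2,0.03,0,0,0,0.2],[0,0,0,0,0,0,0.6],[0,0,0,0,0,0,1],[0,0,0,0,0,0,1],[0,0,0,0,0,0,1]]}}

```text
clock: 11.38
ee_pos: [0.6491, 0.0187, 0.1233]
orientation: [[1.0, -0.008, 0.0], [-0.008, -1.0, 0.0], [0.0, -0.0, -1.0]]
contact_force: [0.2, -0.2, -2.0]
gripper_width: 0.552
```

```bash
python3 go.py .648 .019 .121 0
```

```text
clk 11.38 pos [0.6491 0.0187 0.1233] w 0.552 F [ 0.2 -0.2 -2. ] q6 1.48
shift(tool,25mm) [-0.04 -0.01  0.09] turn(6deg) [-0.   -0.   -0.07] shift at target yaw [-0.04 -0.01  0.09]
```

Emit:
{"api": "move_arm", "payload": {"plan": [[0,0,-0.3,0,0,0,1],[0,0,-0.6,0,0,0,1],[0,0,-1,0,0,0,1],[-0.2,-0.8,-0.2,0,0,0,1],[-0.2,-1,0,0,0,0,1],[-0.2,-1,0,0,0,0,1],[-0.2,-1,0,0,0,0,1],[-0.2,-1,0,0,0,0,1]]}}

```text
clock: 12.38
ee_pos: [0.6229, 0.1451, 0.1805]
orientation: [[1.0, -0.009, 0.001], [-0.009, -1.0, 0.001], [0.001, -0.001, -1.0]]
contact_force: [-0.0, 0.3, -1.1]
gripper_width: 0.554
```

Emit:
{"api": "move_arm", "payload": {"plan": [[-0.3,-1,0,0,0,0,1],[-0.2,-1,0,0,0,0,1],[0,-0.4,0,0,0,0,1],[0,0,0,0,0,0,1]]}}

```text
clock: 12.88
ee_pos: [0.6079, 0.2116, 0.1806]
orientation: [[1.0, -0.005, 0.0], [-0.005, -1.0, 0.001], [0.0, -0.001, -1.0]]
contact_force: [-0.7, 0.2, -1.0]
gripper_width: 0.553
```

```bash
python3 go.py .611 .2085 .1 0;  python3 - <<'E'
from h import *
s,b=shot('wrist','w7.png'); hsv=cv2.cvtColor(b,40)
m=cv2.inRange(hsv,(50,100,40),(75,255,255))
c=max(cv2.findContours(m,0,1)[0],key=cv2.contourArea); x,y,w,h=cv2.boundingRect(c); print(x,y,w,h)
print([onz('wrist',q,.008,s).round(4) for q in((x,y+h/2),(x+w,y+h/2),(x+w/2,y),(x+w/2,y+h))])
E
```

```text
clk 12.88 pos [0.6079 0.2116 0.1806] w 0.553 F [-0.7  0.2 -1. ] q6 1.78
shift(tool,25mm) [0.13 0.13 3.22] turn(6deg) [-0.01 -0.   -0.05] shift at target yaw [0.12 0.12 3.22]
286 184 85 81
[array([0.5761, 0.2122, 0.008 ]), array([0.6532, 0.2118, 0.008 ]), array([0.6147, 0.2486, 0.008 ]), array([0.6147, 0.1725, 0.008 ])]
```

View pics/w7.png

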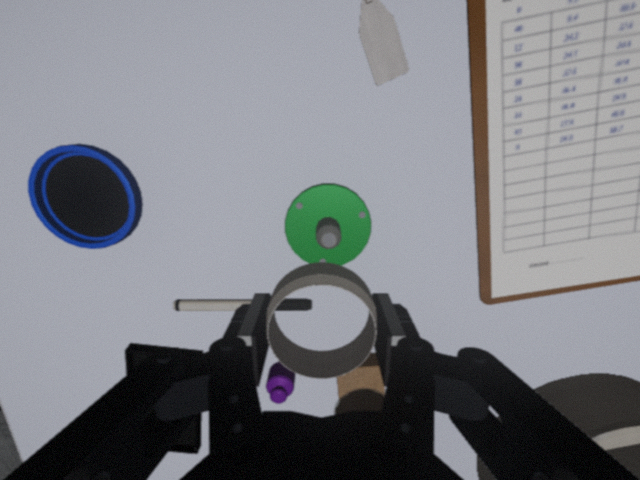

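The ring is held level around (322,322). The green disc is centred at about (328,224), which gives (.613,.2095) averaged over both views. Lowering in two stages.

Emit:
{"api": "move_arm", "payload": {"plan": [[0.2,0.08,0.8,0,0,0,1],[0,0,0.9,0,0,0,1],[0,0,0.9,0,0,0,1],[0,0,0.8,0,0,0,1],[0,0,0,0,0,0,1]]}}

```text
clock: 13.55
ee_pos: [0.6145, 0.2046, 0.0936]
orientation: [[1.0, -0.01, 0.001], [-0.01, -1.0, 0.001], [0.001, -0.001, -1.0]]
contact_force: [-0.7, 0.8, -0.6]
gripper_width: 0.552
```

```bash
python3 go.py .613 .2095 .0305 0; python3 -c "
from h import *
shot('wrist','w8.png')"
```

```text
clk 13.55 pos [0.6145 0.2046 0.0936] w 0.552 F [-0.7  0.8 -0.6] q6 1.78
shift(tool,25mm) [-0.06 -0.19  2.52] turn(6deg) [-0.01 -0.01 -0.1 ] shift at target yaw [-0.06 -0.19  2.52]
```

View pics/w8.png

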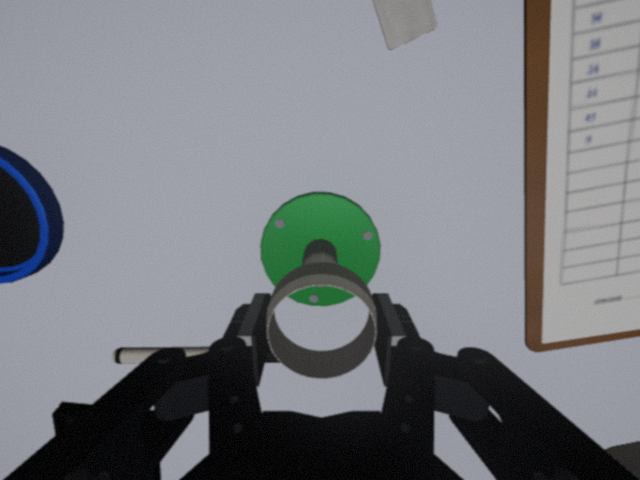

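Emit:
{"api": "move_arm", "payload": {"plan": [[0,-0.24,0.2,0,0,-0.1,1],[0,-0.05,0.5,0,0,0,1],[0,-0.05,0.6,0,0,0,1],[0,-0.05,0.6,0,0,0,1],[0,0,0.4,0,0,0,1],[0,0,0.15,0,0,0,1]]}}

```text
clock: 14.35
ee_pos: [0.6161, 0.2152, 0.0307]
orientation: [[1.0, 0.001, 0.004], [0.001, -1.0, 0.001], [0.004, -0.001, -1.0]]
contact_force: [0.6, 0.3, -1.7]
gripper_width: 0.552
```

```bash
python3 go.py .613 .2105 .0295 0
```

```text
clk 14.35 pos [0.6161 0.2152 0.0307] w 0.552 F [ 0.6  0.3 -1.7] q6 1.78
shift(tool,25mm) [-0.13  0.19  0.05] turn(6deg) [-0.01 -0.04  0.01] shift at target yaw [-0.12  0.19  0.05]
```

Emit:
{"api": "move_arm", "payload": {"plan": [[-0.1,0.15,0.05,0,0,0,1],[0,0,0.02,0,0,0,1],[0,0,0,0,0,0,0.3],[0,0,0,0,0,0,0.1],[0,0,-0.3,0,0,0,0],[0,0,-0.8,0,0,0,0],[0,0,-1,0,0,0,0],[0,0,-1,0,0,0,0]]}}

```text
clock: 15.35
ee_pos: [0.6129, 0.2109, 0.1097]
orientation: [[1.0, 0.001, 0.004], [0.001, -1.0, 0.001], [0.004, -0.001, -1.0]]
contact_force: [0.4, -0.6, 0.7]
gripper_width: 1.004
```

Emit:
{"api": "move_arm", "payload": {"plan": [[0,0,-1,0,0,0,0],[0,0,-1,0,0,0,0],[0.1,1,-0.5,0,0,0,0],[0.2,1,0,0,0,0,0],[0.2,1,0,0,0,0,0],[0.2,1,0,0,0,0,0]]}}

```text
clock: 16.1
ee_pos: [0.6316, 0.1102, 0.1811]
orientation: [[1.0, 0.004, 0.012], [0.004, -1.0, 0.003], [0.012, -0.003, -1.0]]
contact_force: [1.4, 0.5, 0.2]
gripper_width: 0.999
```

```bash
python3 go.py .650 .017 .18 0;  python3 - <<'E'
from h import *
a=shot('top','t3.png')[1]; b=shot('wrist','w9.png')[1]
cv2.imwrite('pics/c3.png',np.hstack([cv2.resize(a[150:330,190:490],(400,240)),cv2.resize(b,(400,300))[:240]]))
E
```

```text
clk 16.1 pos [0.6316 0.1102 0.1811] w 0.999 F [1.4 0.5 0.2] q6 1.61
shift(tool,25mm) [0.72 3.73 0.04] turn(6deg) [-0.03 -0.12  0.04] shift at target yaw [0.74 3.73 0.04]
```

View pics/c3.png

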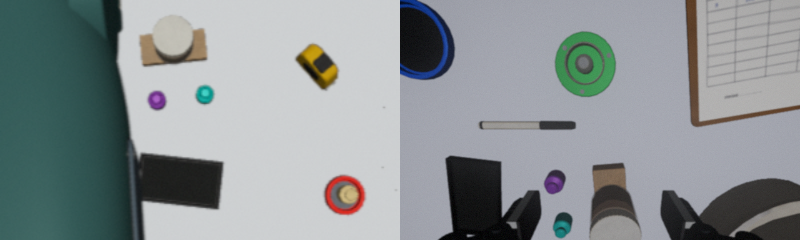

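The wrist view shows the ring lying flat on the green disc round the stub, and the top view shows the weight upright in the red cup at (345,195). Next is the jar.

Emit:
{"api": "move_arm", "payload": {"plan": [[0.2,1,0,-0.03,-0.12,0,0],[0.2,1,0,0,0,0,0],[0.2,1,0,0,0,0,0],[0.1,0.7,0,0,0,0,0],[0,0,0,0,0,0,0]]}}

```text
clock: 16.82
ee_pos: [0.6499, 0.0165, 0.1831]
orientation: [[1.0, 0.003, 0.001], [0.003, -1.0, -0.0], [0.001, 0.0, -1.0]]
contact_force: [0.4, 0.4, 1.2]
gripper_width: 1.001
```

```bash
python3 go.py .650 .017 .18 0;  python3 - <<'E'
from h import *
s,b=shot('wrist','w10.png'); print(s['ee_pos'])
cv2.imwrite('pics/w10c.png',cv2.resize(b[140:340,220:420],None,fx=3,fy=3,interpolation=2))
E
```

```text
clk 16.82 pos [0.6499 0.0165 0.1831] w 1.001 F [0.4 0.4 1.2] q6 1.47
shift(tool,25mm) [ 0.   -0.02  0.12] turn(6deg) [ 0.   -0.01  0.03] shift at target yaw [ 0.   -0.02  0.12]
[0.64987558 0.0165074  0.18306636]
```

View pics/w10c.png

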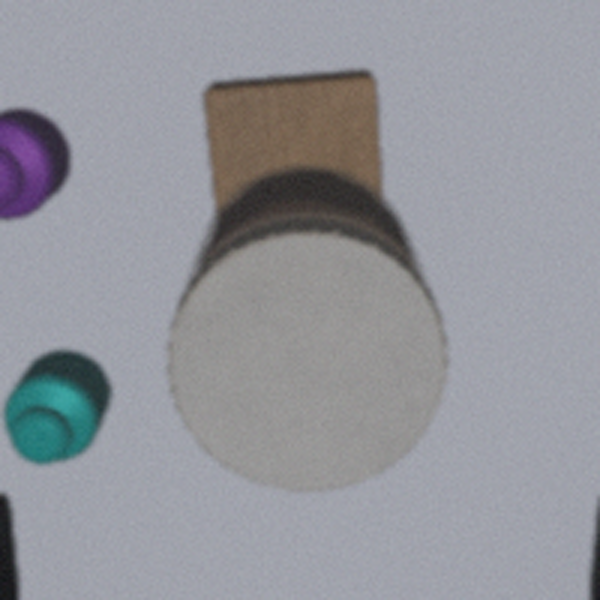

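The lid spans crop columns 168–447 and rows 231–492, so the jar is centred under the tool to within 1 mm.

Emit:
{"api": "move_arm", "payload": {"plan": [[0,0,0.6,0,0,0,0],[0,0,0.8,0,0,0,0],[0,0,0.7,0,0,0,0],[0,0,0,0,0,0,0]]}}

```text
clock: 17.38
ee_pos: [0.6485, 0.0207, 0.1265]
orientation: [[1.0, 0.007, -0.001], [0.007, -1.0, 0.001], [-0.001, -0.001, -1.0]]
contact_force: [-0.7, 0.1, 0.3]
gripper_width: 0.999
```

```bash
python3 go.py .650 .0165 .073 0
```

```text
clk 17.38 pos [0.6485 0.0207 0.1265] w 0.999 F [-0.7  0.1  0.3] q6 1.47
shift(tool,25mm) [0.06 0.17 2.14] turn(6deg) [-0.01  0.01  0.07] shift at target yaw [0.06 0.17 2.14]
```

Emit:
{"api": "move_arm", "payload": {"plan": [[0.06,0.17,0.1,0,0,0.07,0],[0,0,0.5,0,0,0,0],[0,0,0.6,0,0,0,0],[0,0,0.6,0,0,0,0],[0,0,0.3,0,0,0,0],[0,0,0,0,0,0,0]]}}

```text
clock: 18.12
ee_pos: [0.6501, 0.0168, 0.0705]
orientation: [[1.0, -0.0, -0.001], [-0.0, -1.0, 0.001], [-0.001, -0.001, -1.0]]
contact_force: [-0.5, -0.9, 0.9]
gripper_width: 0.999
```

```bash
python3 go.py .650 .0165 .073 0
```

```text
clk 18.12 pos [0.6501 0.0168 0.0705] w 0.999 F [-0.5 -0.9  0.9] q6 1.47
shift(tool,25mm) [-0.    0.01 -0.1 ] turn(6deg) [-0.01  0.01 -0.  ] shift at target yaw [-0.    0.01 -0.1 ]
```

Emit:
{"api": "move_arm", "payload": {"plan": [[0,0,0,0,0,0,0.2],[0,0,0,0,0,0,0.3],[0,0,0,0,0,0,1],[0,0,0,0,0,0,1],[0,0,0,0,0,0,1]]}}

```text
clock: 18.75
ee_pos: [0.6507, 0.0168, 0.0719]
orientation: [[1.0, -0.0, 0.001], [-0.0, -1.0, 0.001], [0.001, -0.001, -1.0]]
contact_force: [0.7, 0.7, -0.1]
gripper_width: 0.716
```

Emit:
{"api": "move_arm", "payload": {"plan": [[0,0,-0.2,0,0,0,1],[0,0,-0.5,0,0,0,1],[0,0,-0.8,0,0,0,1],[0,0,-0.8,0,0,0,1],[0,0,-0.8,0,0,0,1]]}}

```text
clock: 19.38
ee_pos: [0.6502, 0.0167, 0.1536]
orientation: [[1.0, -0.0, 0.0], [-0.0, -1.0, 0.001], [0.0, -0.001, -1.0]]
contact_force: [1.1, -0.7, -0.8]
gripper_width: 0.709
```

```bash
python3 go.py .3985 .2357 .14 0
```

```text
clk 19.38 pos [0.6502 0.0167 0.1536] w 0.709 F [ 1.1 -0.7 -0.8] q6 1.47
shift(tool,25mm) [-10.07  -8.76   0.54] turn(6deg) [-0.01 -0.   -0.  ] shift at target yaw [-10.07  -8.76   0.54]
```

Emit:
{"api": "move_arm", "payload": {"plan": [[-0.5,-0.4,0,0,0,0,1],[-0.9,-0.8,0,0,0,0,1],[-0.9,-0.8,0,0,0,0,1],[-0.9,-0.8,0,0,0,0,1],[-0.9,-0.8,0,0,0,0,1],[-0.9,-0.8,0,0,0,0,1],[-0.9,-0.8,0,0,0,0,1],[-0.9,-0.8,0,0,0,0,1]]}}

```text
clock: 20.38
ee_pos: [0.4679, 0.173, 0.1516]
orientation: [[1.0, -0.001, -0.001], [-0.001, -1.0, 0.001], [-0.001, -0.001, -1.0]]
contact_force: [0.6, 0.5, -1.1]
gripper_width: 0.713
```

Emit:
{"api": "move_arm", "payload": {"plan": [[-0.9,-0.8,0,0,0,0,1],[-0.9,-0.8,0,0,0,0,1],[-0.9,-0.8,0,0,0,0,1],[-0.4,-0.3,0,0,0,0,1],[0,0,0,0,0,0,1]]}}

```text
clock: 21.0
ee_pos: [0.3807, 0.2432, 0.1499]
orientation: [[1.0, 0.003, -0.004], [0.003, -1.0, 0.0], [-0.004, -0.0, -1.0]]
contact_force: [-0.3, 0.1, -0.4]
gripper_width: 0.714
```

```bash
python3 go.py .3985 .2357 .055 0;  python3 - <<'E'
from h import *
s,b=shot('wrist','w11.png'); hsv=cv2.cvtColor(b,40)
m=cv2.inRange(hsv,(105,120,40),(125,255,255))
c=max(cv2.findContours(m,0,1)[0],key=cv2.contourArea); x,y,w,h=cv2.boundingRect(c); print(x,y,w,h)
print([onz('wrist',q,.014,s).round(4) for q in((x,y+h/2),(x+w,y+h/2),(x+w/2,y),(x+w/2,y+h))])
E
```

```text
clk 21.0 pos [0.3807 0.2432 0.1499] w 0.714 F [-0.3  0.1 -0.4] q6 1.95
shift(tool,25mm) [0.73 0.3  3.79] turn(6deg) [-0.    0.04  0.03] shift at target yaw [0.71 0.3  3.79]
290 186 111 96
[array([0.3553, 0.2455, 0.014 ]), array([0.4441, 0.2458, 0.014 ]), array([0.3988, 0.284 , 0.014 ]), array([0.4008, 0.2036, 0.014 ])]
```

View pics/w11.png

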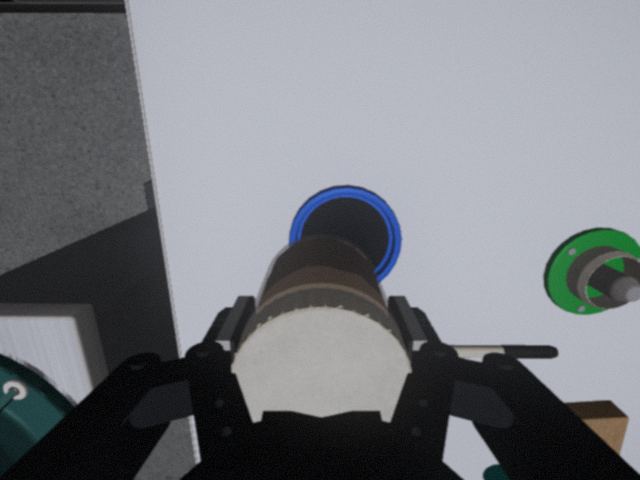

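The jar is held upright. The blue stand's rim is at columns 290–401 and its top at row 186, which gives a centre of (.399,.237), agreeing with the top view. The ring lies flat on the green base. Centring, then lowering.

Emit:
{"api": "move_arm", "payload": {"plan": [[0.5,0.2,0,0,0.04,0,1],[0.25,0.05,0.3,0,0,0,1],[0,0,0.7,0,0,0,1],[0,0,0.8,0,0,0,1],[0,0,0.7,0,0,0,1],[0,0,0,0,0,0,1]]}}

```text
clock: 21.8
ee_pos: [0.4062, 0.2333, 0.0833]
orientation: [[1.0, -0.004, 0.001], [-0.004, -1.0, -0.0], [0.001, 0.0, -1.0]]
contact_force: [-0.4, 0.2, -0.8]
gripper_width: 0.711
```

```bash
python3 go.py .399 .237 .0535 0
```

```text
clk 21.8 pos [0.4062 0.2333 0.0833] w 0.711 F [-0.4  0.2 -0.8] q6 1.92
shift(tool,25mm) [-0.29 -0.15  1.19] turn(6deg) [ 0.   -0.01 -0.04] shift at target yaw [-0.29 -0.15  1.19]
```

Emit:
{"api": "move_arm", "payload": {"plan": [[-0.27,-0.15,0,0,0,0,1],[0,0,0.2,0,0,0,1],[0,0,0.4,0,0,0,1],[0,0,0.3,0,0,0,1],[0,0,0,0,0,0,1]]}}

```text
clock: 22.42
ee_pos: [0.4003, 0.2373, 0.0603]
orientation: [[1.0, -0.004, 0.002], [-0.004, -1.0, 0.001], [0.002, -0.001, -1.0]]
contact_force: [0.4, -0.1, -0.8]
gripper_width: 0.715
```

```bash
python3 go.py .399 .237 .0535 0
```

```text
clk 22.43 pos [0.4003 0.2373 0.0603] w 0.715 F [ 0.4 -0.1 -0.8] q6 1.94
shift(tool,25mm) [-0.05  0.01  0.27] turn(6deg) [-0.01 -0.02 -0.04] shift at target yaw [-0.05  0.01  0.27]
```

Emit:
{"api": "move_arm", "payload": {"plan": [[0,0,0.2,0,0,0,1],[0,0,0.05,0,0,0,1],[0,0,0.03,0,0,0,1],[0,0,0,0,0,0,1]]}}

```text
clock: 22.92
ee_pos: [0.4006, 0.2374, 0.0531]
orientation: [[1.0, -0.004, 0.003], [-0.004, -1.0, 0.001], [0.003, -0.001, -1.0]]
contact_force: [0.1, -0.2, -0.6]
gripper_width: 0.714
```

```bash
python3 go.py .399 .237 .0530 0
```

```text
clk 22.93 pos [0.4006 0.2374 0.0531] w 0.714 F [ 0.1 -0.2 -0.6] q6 1.94
shift(tool,25mm) [-0.06  0.02  0.  ] turn(6deg) [-0.01 -0.03 -0.04] shift at target yaw [-0.06  0.02  0.  ]
```

Emit:
{"api": "move_arm", "payload": {"plan": [[0,0,0.06,0,0,0,1],[0,0,0,0,0,0,1]]}}

```text
clock: 23.18
ee_pos: [0.4009, 0.2375, 0.0524]
orientation: [[1.0, -0.004, 0.004], [-0.004, -1.0, 0.001], [0.004, -0.001, -1.0]]
contact_force: [-0.3, -0.2, -0.7]
gripper_width: 0.714
```

```bash
python3 go.py .399 .237 .0530 0
```

```text
clk 23.18 pos [0.4009 0.2375 0.0524] w 0.714 F [-0.3 -0.2 -0.7] q6 1.94
shift(tool,25mm) [-0.07  0.02 -0.02] turn(6deg) [-0.01 -0.04 -0.04] shift at target yaw [-0.07  0.02 -0.02]
```

Emit:
{"api": "move_arm", "payload": {"plan": [[0,0,0.06,0,0.03,0,1],[0,0,0.04,0,0,0,1],[0,0,0,0,0,0,1]]}}

```text
clock: 23.55
ee_pos: [0.4009, 0.2376, 0.0527]
orientation: [[1.0, -0.004, 0.009], [-0.004, -1.0, 0.002], [0.009, -0.002, -1.0]]
contact_force: [-0.2, -0.5, -1.0]
gripper_width: 0.71
```

It no longer goes down, so the jar stands on the stand's floor. Releasing slowly.

Emit:
{"api": "move_arm", "payload": {"plan": [[0,0,0,0,0,0,0.2],[0,0,0,0,0,0,0],[0,0,0,0,0,0,0],[0,0,-0.2,0,0,0,0],[0,0,-0.5,0,0,0,0],[0,0,-0.8,0,0,0,0],[0,0,-1,0,0,0,0],[0,0,-1,0,0,0,0]]}}

```text
clock: 24.55
ee_pos: [0.3995, 0.2372, 0.1441]
orientation: [[1.0, -0.004, 0.008], [-0.004, -1.0, 0.002], [0.008, -0.002, -1.0]]
contact_force: [0.0, -0.2, 0.3]
gripper_width: 1.0
```

Emit:
{"api": "move_arm", "payload": {"plan": [[0.9,0.8,-0.4,0,-0.1,0,0],[0.9,0.8,0,0,0,0,0],[0.9,0.8,0,0,0,0,0],[0.9,0.8,0,0,0,0,0],[0.9,0.8,0,0,0,0,0.2],[0.9,0.8,0,0,0,0,0.2],[0.9,0.8,0,0,0,0,0.2],[0.9,0.8,0,0,0,0,0.2]]}}

```text
clock: 25.55
ee_pos: [0.5842, 0.073, 0.1648]
orientation: [[1.0, -0.001, 0.006], [-0.001, -1.0, 0.004], [0.006, -0.004, -1.0]]
contact_force: [0.4, -0.0, 0.3]
gripper_width: 0.801
```

```bash
python3 go.py .648 .017 .16 6
```

```text
clk 25.55 pos [0.5842 0.073  0.1648] w 0.801 F [ 0.4 -0.   0.3] q6 1.56
shift(tool,25mm) [2.55 2.24 0.2 ] turn(6deg) [-0.03 -0.06 -1.01] shift at target yaw [2.3  2.49 0.19]
```

Emit:
{"api": "move_arm", "payload": {"plan": [[0.85,0.8,0,0,-0.06,-0.7,0.2],[0.8,0.85,0,0,0,0,0.2],[0.75,0.75,0,0,0,0,0.2],[0,0,0,0,0,0,0.2]]}}

```text
clock: 26.05
ee_pos: [0.6498, 0.0124, 0.1683]
orientation: [[0.997, 0.073, 0.002], [0.073, -0.997, 0.003], [0.002, -0.003, -1.0]]
contact_force: [0.1, 1.0, -1.1]
gripper_width: 0.802
```

```bash
python3 go.py .648 .017 .16 4.3;  python3 - <<'E'
from h import *
s,b=shot('wrist','w12.png'); hsv=cv2.cvtColor(b,40)
m=cv2.inRange(hsv,(5,60,60),(20,200,255)); m[:120]=0; m[300:]=0;m[:,:200]=0;m[:,440:]=0
c=max(cv2.findContours(m,0,1)[0],key=cv2.contourArea); r=cv2.minAreaRect(c)
P=np.array([onz('wrist',q,.024,s) for q in cv2.boxPoints(r)]); print(r,P.round(4).tolist(),P.mean(0))
t=shot('top','t4.png')[1]
cv2.imwrite('pics/c4.png',np.hstack([cv2.resize(t[140:340,180:480],(390,260)),cv2.resize(b,(400,300))[:260]]))
E
```

```text
clk 26.05 pos [0.6498 0.0124 0.1683] w 0.802 F [ 0.1  1.  -1.1] q6 1.39
shift(tool,25mm) [-0.06 -0.19  0.33] turn(6deg) [-0.03 -0.02 -0.02] shift at target yaw [-0.06 -0.19  0.33]
((321.0, 224.5), (121.0, 58.0), 90.0) [[0.6237, 0.0675, 0.024], [0.6685, 0.0707, 0.024], [0.6786, -0.0317, 0.024], [0.6283, -0.0353, 0.024]] [0.64977903 0.01778881 0.024     ]
```

The picture-viewing limit is reached, so I'll carry on by numbers. The wrist mask puts the block at (.6498,.0178), aligned with the tool, and this matches the top view. I'll grip the upper 13 mm so the fingers clear the tray rim.

Emit:
{"api": "move_arm", "payload": {"plan": [[0,-0.2,0.3,0,0,0,0.2],[0,0,0.9,0,0,0,0.2],[0,0,0.9,0,0,0,0.2],[0,0,0.9,0,0,0,0.2],[0,0,0.7,0,0,0,0.2],[0,0,0,0,0,0,0.2]]}}

```text
clock: 26.9
ee_pos: [0.6443, 0.0248, 0.0735]
orientation: [[0.997, 0.079, 0.001], [0.079, -0.997, 0.004], [0.001, -0.004, -1.0]]
contact_force: [0.2, -0.0, 0.1]
gripper_width: 0.801
```

```bash
python3 go.py .6495 .0178 .027 4.3
```

```text
clk 26.9 pos [0.6443 0.0248 0.0735] w 0.801 F [ 0.2 -0.   0.1] q6 1.4
shift(tool,25mm) [0.18 0.31 1.86] turn(6deg) [-0.04 -0.01  0.04] shift at target yaw [0.19 0.3  1.86]
```

Emit:
{"api": "move_arm", "payload": {"plan": [[0.18,0.3,0.2,0,0,0,0.2],[0,0,0.5,0,0,0,0.2],[0,0,0.5,0,0,0,0.2],[0,0,0.4,0,0,0,0.2],[0,0,0,0,0,0,0.2]]}}

```text
clock: 27.52
ee_pos: [0.65, 0.018, 0.0321]
orientation: [[0.997, 0.079, 0.002], [0.079, -0.997, 0.004], [0.003, -0.004, -1.0]]
contact_force: [-0.2, 0.0, 0.6]
gripper_width: 0.801
```

```bash
python3 go.py .6495 .0178 .027 4.3
```

```text
clk 27.52 pos [0.65   0.018  0.0321] w 0.801 F [-0.2  0.   0.6] q6 1.39
shift(tool,25mm) [-0.02  0.01  0.2 ] turn(6deg) [-0.04 -0.02  0.04] shift at target yaw [-0.02  0.01  0.2 ]
```

Emit:
{"api": "move_arm", "payload": {"plan": [[0,0,0.2,0,0,0,0.2],[0,0,0,0,0,0,0.5],[0,0,0,0,0,0,1],[0,0,0,0,0,0,1],[0,0,0,0,0,0,1]]}}

```text
clock: 28.15
ee_pos: [0.6505, 0.0181, 0.0277]
orientation: [[0.997, 0.079, 0.004], [0.079, -0.997, 0.004], [0.004, -0.004, -1.0]]
contact_force: [-0.4, 0.1, -1.6]
gripper_width: 0.544
```

Emit:
{"api": "move_arm", "payload": {"plan": [[0,0,-0.3,0,0,0,1],[0,0,-0.6,0,0,0,1],[0,0,-1,0,0,0,1],[0,0,-1,0,0,0,1]]}}

```text
clock: 28.65
ee_pos: [0.6494, 0.0178, 0.1033]
orientation: [[0.997, 0.079, 0.001], [0.079, -0.997, 0.004], [0.002, -0.004, -1.0]]
contact_force: [-0.5, -1.2, -1.3]
gripper_width: 0.543
```

```bash
python3 go.py .434 .011 .1 -7
```

```text
clk 28.65 pos [0.6494 0.0178 0.1033] w 0.543 F [-0.5 -1.2 -1.3] q6 1.39
shift(tool,25mm) [-8.61 -0.41  0.12] turn(6deg) [-0.04 -0.01  1.93] shift at target yaw [-8.52  1.32  0.13]
```

Emit:
{"api": "move_arm", "payload": {"plan": [[-1,0,0,0,0,0.5,1],[-1,0,0,0,0,0.5,1],[-1,0,0,0,0,0.5,1],[-1,0,0,0,0,0.4,1],[-1,0.1,0,0,0,0,1],[-1,0.2,0,0,0,0,1],[-1,0.2,0,0,0,0,1],[-1,0.2,0,0,0,0,1]]}}

```text
clock: 29.65
ee_pos: [0.4465, 0.0127, 0.1123]
orientation: [[0.992, -0.126, 0.015], [-0.126, -0.992, 0.003], [0.015, -0.004, -1.0]]
contact_force: [0.5, 0.3, -1.3]
gripper_width: 0.547
```

```bash
python3 go.py .434 .011 .1 -7.3
```

```text
clk 29.65 pos [0.4465 0.0127 0.1123] w 0.547 F [ 0.5  0.3 -1.3] q6 1.54
shift(tool,25mm) [-0.49  0.13  0.48] turn(6deg) [-0.04 -0.14  0.01] shift at target yaw [-0.49  0.13  0.49]
```

Emit:
{"api": "move_arm", "payload": {"plan": [[-0.48,0.12,0.2,-0.04,-0.14,0,1],[0,0,0,0,0,0,1]]}}

```text
clock: 29.9
ee_pos: [0.4337, 0.011, 0.1084]
orientation: [[0.992, -0.126, 0.001], [-0.126, -0.992, -0.0], [0.001, 0.0, -1.0]]
contact_force: [0.6, 0.3, -1.6]
gripper_width: 0.546
```

```bash
python3 go.py .434 .011 .0325 -7.3
python3 - <<'E'
from h import *
s,b=shot('wrist','w13.png'); hsv=cv2.cvtColor(b,40)
m=cv2.inRange(hsv,(0,0,0),(180,255,75)); 
for r in range(150,290,10):
    c=np.flatnonzero(m[r,220:430])+220
    if len(c): 
        P=[onz('wrist',(q,r),.012,s)[:2].round(4).tolist() for q in(c[0],c[-1])]; print(r,c[0],c[-1],len(c),P)
m[:, :200]=0; m[:,440:]=0
print('first dark row', [ (col,int(np.flatnonzero(m[:,col])[0]), onz('wrist',(col,int(np.flatnonzero(m[:,col])[0])),.012,s)[:2].round(4).tolist()) for col in (290,310,330,350) if m[:,col].any()])
E
```

```text
clk 29.9 pos [0.4337 0.011  0.1084] w 0.546 F [ 0.6  0.3 -1.6] q6 1.53
shift(tool,25mm) [ 0.01 -0.    3.03] turn(6deg) [ 0.   -0.01  0.01] shift at target yaw [ 0.01 -0.    3.03]
160 265 381 117 [[0.4068, 0.0781], [0.4795, 0.0688]]
170 266 381 116 [[0.4064, 0.0719], [0.479, 0.0626]]
180 266 380 115 [[0.4052, 0.0656], [0.4779, 0.0563]]
190 267 380 114 [[0.4047, 0.0592], [0.4775, 0.0499]]
200 267 379 113 [[0.4036, 0.0528], [0.4763, 0.0434]]
210 264 378 115 [[0.4004, 0.0464], [0.4752, 0.0368]]
first dark row [(290, 153, [0.4232, 0.0803]), (310, 153, [0.4356, 0.0787]), (330, 154, [0.448, 0.0765]), (350, 47, [0.4664, 0.134])]
```

The tray measured from the wrist is centred at (.435,.011), with its edges parallel to the tool. This agrees with the top view. Lowering.

Emit:
{"api": "move_arm", "payload": {"plan": [[0.04,0,0.5,0,0,0,1],[0,0,0.7,0,0,0,1],[0,0,0.6,0,0,0,1],[0,0,0,0,0,0,1]]}}

```text
clock: 30.45
ee_pos: [0.4385, 0.0108, 0.0603]
orientation: [[0.992, -0.125, 0.003], [-0.125, -0.992, -0.0], [0.003, -0.0, -1.0]]
contact_force: [0.2, 0.6, -0.9]
gripper_width: 0.542
```

```bash
python3 go.py .435 .011 .0322 -7.3
```

```text
clk 30.45 pos [0.4385 0.0108 0.0603] w 0.542 F [ 0.2  0.6 -0.9] q6 1.53
shift(tool,25mm) [-0.14  0.01  1.12] turn(6deg) [-0.   -0.03  0.02] shift at target yaw [-0.14  0.01  1.12]
```

Emit:
{"api": "move_arm", "payload": {"plan": [[-0.15,0,0.1,0,-0.03,0,1],[0,0,0.4,0,0,0,1],[0,0,0.4,0,0,0,1],[0,0,0.15,0,0,0,1],[0,0,0,0,0,0,1]]}}

```text
clock: 31.08
ee_pos: [0.4354, 0.0112, 0.0325]
orientation: [[0.992, -0.125, 0.0], [-0.125, -0.992, 0.0], [0.0, -0.0, -1.0]]
contact_force: [0.4, -0.8, -0.9]
gripper_width: 0.545
```

```bash
python3 go.py .435 .011 .0317 -7.3
```

```text
clk 31.07 pos [0.4354 0.0112 0.0325] w 0.545 F [ 0.4 -0.8 -0.9] q6 1.53
shift(tool,25mm) [-0.01  0.01  0.03] turn(6deg) [-0.   -0.    0.02] shift at target yaw [-0.01  0.01  0.03]
```

Emit:
{"api": "move_arm", "payload": {"plan": [[0,0,0.04,0,0,0,1],[0,0,0,0,0,0,1],[0,0,0,0,0,0,0.4],[0,0,0,0,0,0,0.2],[0,0,-0.4,0,0,0,0.2],[0,0,-0.8,0,0,0,0.2],[0,0,-1,0,0,0,0.2],[0,0,-1,0,0,0,0.2]]}}

```text
clock: 32.08
ee_pos: [0.4349, 0.0113, 0.1153]
orientation: [[0.992, -0.125, -0.0], [-0.125, -0.992, 0.0], [-0.0, -0.0, -1.0]]
contact_force: [0.3, -0.5, -0.9]
gripper_width: 0.801
```

Emit:
{"api": "move_arm", "payload": {"plan": [[0,0,-1,0,0,0,0.2],[0,0,-1,0,0,0,0.2],[0,0,-1,0,0,0,0.2],[0,0,-1,0,0,0,0.2],[0,1,0,0,0,0,0.2],[0,1,0,0,0,0,0.2],[0,1,0,0,0,0,0.2],[0,1,0,0,0,0,0.2]]}}

```text
clock: 33.08
ee_pos: [0.4217, -0.0892, 0.227]
orientation: [[0.992, -0.122, 0.008], [-0.122, -0.993, -0.002], [0.008, 0.001, -1.0]]
contact_force: [0.1, 0.8, 0.3]
gripper_width: 0.801
```

Run:
```python
from h import *
s,b=shot('wrist','w14.png'); t=shot('top','t5.png')[1]
print(s['ee_pos'],s['contact_force'],s['gripper_width'])
def rep(n,im,name,lo,hi,box,z):
    m=cv2.inRange(cv2.cvtColor(im,40),lo,hi); k=np.zeros_like(m); x0,y0,x1,y1=box; k[y0:y1,x0:x1]=m[y0:y1,x0:x1]
    cs=cv2.findContours(k,0,1)[0]
    if not cs: print(n,name,'none'); return
    r=cv2.minAreaRect(max(cs,key=cv2.contourArea)); P=np.array([onz(n,q,z,s)[:2] for q in cv2.boxPoints(r)])
    e=P[1]-P[0],P[2]-P[1]; L=[np.linalg.norm(v) for v in e]; v=e[int(L[1]>L[0])]
    print(n,name,np.round(r[0]),P.mean(0).round(4),np.round(L,4),'dir',round(np.degrees(np.arctan2(v[1],v[0])),1))
rep('wrist',b,'block',(5,60,60),(20,200,255),(150,60,500,400),.028)
rep('top',t,'block',(5,60,60),(20,200,255),(280,255,370,320),.028)
rep('top',t,'brass',(15,60,120),(30,200,255),(425,270,475,320),.034)
rep('top',t,'purple',(130,80,40),(160,255,255),(290,210,325,240),.02)
rep('top',t,'turq',(80,80,40),(100,255,255),(325,205,360,240),.02)
rep('top',t,'blue',(105,100,60),(125,255,255),(180,270,260,340),.014)
rep('top',t,'jarlid',(10,0,100),(40,70,200),(190,270,250,335),.083)
```

```text
[ 0.4217048  -0.08923485  0.22698508] [0.08526771 0.77785877 0.32785023] 0.8010706178846841
wrist block [321. 114.] [0.4347 0.0023] [0.0913 0.0478] dir 81.4
top block [325. 285.] [0.4338 0.0096] [0.0493 0.1067] dir -96.9
top brass none
top purple [307. 225.] [0.5622 0.0451] [0.0256 0.0257] dir 179.1
top turq [343. 220.] [ 0.5705 -0.0317] [0.0256 0.0279] dir 178.8
top blue [221. 304.] [0.3987 0.2298] [0.0786 0.0895] dir -174.2
top jarlid [209. 305.] [0.4002 0.2376] [0.0592 0.0585] dir -91.0
```

Run:
```python
from h import *
t=cv2.imread('pics/t3.png'); m=cv2.inRange(cv2.cvtColor(t,40),(12,60,90),(32,220,255)); k=np.zeros_like(m); k[270:325,425:480]=m[270:325,425:480]
c=max(cv2.findContours(k,0,1)[0],key=cv2.contourArea); x,y,w,h=cv2.boundingRect(c); print(x,y,w,h, onz('top',(x+w/2,y+h/2),.036))
b=shot('wrist')[1]; print(observe()['clock']); ctrl.close_job()
```

```text
444 289 15 14 [ 0.40755252 -0.25196569  0.036     ]
33.225
the job is handed in; nothing more can be done
```

I took the pile apart in the order asked and handed the job in at about 33 s. At that point the gripper was open and well above the work, touching nothing. All four pieces checked out in their places.

| Piece | Where it was last measured | Place's measured centre |
|---|---|---|
| Brass weight | (0.408, -0.252), in the red cup | (0.408, -0.250) |
| Steel ring | seen flat on the green base, round the stub | not measured |
| Sample jar | lid at (0.400, 0.238), at upright height | (0.399, 0.237) |
| Wooden block | (0.434, 0.010), lined up with the tray | (0.435, 0.011) |

- **Block:** the last wrist-camera value for it was cut off by the search window and put it at (0.435, 0.002). I relied on the top view, where the size and direction also match.
- **Weight:** the arm hid the cup in the final top picture. The check on the weight comes from a picture taken after the ring was placed.
- **Ring:** I last saw it in the wrist picture taken as the jar reached its stand, so it has no final measured position.
- **Look-alikes:** the purple and turquoise ones had not moved.
- **Forces:** readings stayed at about 4 N or less whenever I checked. The jar was held until it stood on the stand's floor and then let go slowly.
- **Pictures:** I used all 16 views (about 12 were planned), so the block placing was checked by measurement only.

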